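# Build a stepped packing pile on the tube rest's iron foot, pressing each plate flat

## Robot

A 7-joint arm with a two-finger parallel gripper is mounted at the origin on the work surface. World frame = base frame: x ahead of the robot, y to its left, z up, the work surface at z = 0. Lengths are in m, angles in rad, forces in N, time in s.
With the tool pointing down it reaches from about 0.425 to 0.875 m from the base axis. Payload 4.7 kg.
Tool frame: the origin (TCP) lies midway between the tips of the shut fingers; the grasp point (between the pads) lies ctrl.grasp_offset behind it (ctrl.grasp_offset is the distance from the TCP to the grasp point, in m); z points along the fingers, y is the line along which they close (so a half turn about z gives the same grasp; the last joint's range is limited). The gripper opens to 87 mm and grips with 3 to 60 N. Pads are 19 mm wide; open, the fingers measure 117 mm over their backs; the gripper's body (75 mm by 190 mm) begins 51 mm behind the grasp point.
Start: joints at [1.327, 0.321, -0.07, 1.45, 0.023, 1.371, -0.057], TCP at [0.166, -0.629, 0.223] pointing down, gripper open.
Joint ranges: [-2.86, 2.86], [-0.3, 2.09], [-1.38, 1.24], [0.06, 2.45], [-1.56, 4.7], [0.09, 2.05], [-2.69, 2.69]. Speed limits (rad/s): [2.57, 2.57, 3.14, 3.14, 3.14, 3.14, 3.14].

## Interface

Orientations are given as a rotation vector (axis times angle).
In Python, from bench import ctrl gives the robot as it stands. The module is installed in compiled form; this text tells all that it offers.
- The arm moves only by the tool jog_arm, never from a script. Its argument "moves" is one flat list of numbers, 7 for each row, row after row: the shift along the tool's x, y, z in units of 30 cm (1.0 is 30 cm), then the turn, a rotation vector about the tool's x, y, z in units of 60 degrees (1.0 is 60 degrees), then the gripper's target within -1 to 1 (fully open at 1, half-way at 0, shut at -1). In form: [x, y, z, wx, wy, wz, fingers, x, y, z, wx, wy, wz, fingers, ...]. A call has exactly 8 rows; each row is the pose to reach, as a shift and turn from the pose commanded when the call began, along the tool's axes at that moment; what a row does not reach only later rows make up. A row lasts 1/8 s, in which the tool goes at most 62.5 mm and 10.7 degrees, less where a joint would pass 70% of its speed; a pose out of reach is approached as far as the arm can. A call with a number of a shift or a turn outside -1 to 1 is refused whole. A call with a gripper value outside its range is refused whole. The fingers move at their own pace and stop on an object; "newtons" is the grip in N (left out, the last holds). Time passes only in rows, so rows that repeat a pose let the fingers close, or fill a call up. It gives the time, the measured TCP pose, the force, the opening and the grip force at its end, in the units of the state.
- ctrl.get_state(): the state, without advancing time (a new reading comes with each control period).
- ctrl.get_image(name): name is "scene" or "top" or "wrist"; returns a dict with "pixels" (384x512x3 uint8, red, green, blue), "fx", "fy", "cx", "cy" (pixels), "xyz" and "rotation" of the camera in the world; the wrist camera has in their place "tool_from_camera" (4x4, takes a point from camera to tool coordinates, whose origin is the TCP and whose axes are the flange's). Camera axes: x right, y up, looking along -z (the intrinsics and any distortion apply to the point x, -y, -z); pixel columns grow to the right and rows downward; lengths in m; the calibration is good to about 2 mm. A picture is of the moment at which its call begins: read the wrist's pose just before it. There is no depth.
- ctrl.close_job(): hands the job in; it is judged then, once.
The state is a dict: "time": time; "joint_positions": joint angles; "qd": joint speeds; "joint_torque": joint torques, N m; "position": TCP position; "tool_rot": TCP orientation; "ft_force": force on the tool from outside, world axes, zero at the start; "torque": the same for the moment, N m; "grip_width": opening from 0.0 (shut) to 1.0 (fully open); "grip_force": force on a finger pad.
Only numpy, scipy, OpenCV 4.12 (cv2) and the standard library are available. Lean on these libraries where they do the work, as an engineer would, in place of code of your own. Each camera call takes 0.05 s, during which the arm holds its last target. There are 200 camera calls.

## Task

Build a stepped packing pile on the iron foot from the three rectangular aluminium plates, largest at the bottom and smallest on top, each set down gently, centred and square on what lies below it with its length along the foot's. After letting go of each plate, press down moderately on its middle with the fingertips for a moment to feel that it lies flat, before you add the next, and press the last one too. Leave the round disc and all the other things standing where they are.

Things in the scene. Friction and masses are not known exactly. Their poses are not given: they have to be found in the camera images.
- foot_seat (a point): centre of the top face of the iron foot. The foot is a flat dark slab fixed to the table, its seat 180 mm along x by 90 mm along y, top face 20 mm above the table, z up. On the +x side a 40 mm wide tail carries an upright steel rod (14 mm thick, reaching 200 mm above the table, with a small clamp near its top) that stands 130 mm from this point along +x; the seat itself is clear
- plate_large_mid (a point): centre, half-way up, of the large rectangular aluminium packing plate, 140 mm long along its x, 64 mm wide along its y, 16 mm thick along z, about 0.38 kg; it starts lying flat on the table. Rigid; it can be gripped across its width. Small dark marks lie on its long midline near each end
- plate_medium_mid (a point): centre, half-way up, of the medium rectangular aluminium packing plate, 120 mm long along its x, 52 mm wide along its y, 16 mm thick along z, about 0.27 kg; it starts lying flat on the table. Rigid; it can be gripped across its width. Small dark marks lie on its long midline near each end
- plate_small_mid (a point): centre, half-way up, of the small rectangular aluminium packing plate, 100 mm long along its x, 40 mm wide along its y, 16 mm thick along z, about 0.17 kg; it starts lying flat on the table. Rigid; it can be gripped across its width. Small dark marks lie on its long midline near each end
- disc: round aluminium disc, 84 mm across, 16 mm thick, not part of the pile; origin at the centre of its underside
- cylinder_short: glass measuring cylinder standing upright, 150 mm tall, 40 mm across, on a round 68 mm foot; origin at the centre of its underside
- cylinder_tall: glass measuring cylinder standing upright, 230 mm tall, 44 mm across, on a round 68 mm foot; origin at the centre of its underside
- amber_bottle: amber glass bottle, 60 mm across, 120 mm tall; origin at the centre of its underside
- carton: cardboard carton 100 x 70 x 60 mm high; origin at the centre of its underside
- beaker: glass beaker, 66 mm across, 80 mm tall; origin at the centre of its underside
- foot: the iron foot described at its seat; origin on the table, 20 mm straight below the seat point, same axes
- plate_large: the large plate itself; origin at the centre of its underside, 8 mm below its mid point, same axes
- plate_medium: the medium plate itself; origin at the centre of its underside, 8 mm below its mid point, same axes
- plate_small: the small plate itself; origin at the centre of its underside, 8 mm below its mid point, same axes
Mind the look-alikes: they are no part of the job. Leave any green or purple look-alike of the plate_small alone.

How it is judged:
By the outcome, as a careful person would: the job done as asked, in the order asked, and still so for the second after the job is handed in, with the robot touching nothing.
It also fails if it takes over 72 s, if anything falls off the work surface, if the arm or the gripper's body presses on something with over 40 N, if the wrist force passes 120 N, or if a joint passes its speed limit or range.

## Working session

There is one attempt and no reset: what is moved stays moved. The work goes in short steps, Python scripts to look and compute and a tool call to move; the robot and the scene stay as the last step left them, time stands still between calls to the robot, and variables do not carry over. Pictures are saved under pics/ and viewed, at most 10 in all, crops included, and the job is handed in when it is done.

Besides the shell and the picture viewer there is one more tool, called in YAML: its name, and indented under it one key for each argument. jog_arm: Moves the arm, as the interface text tells. Its arguments: {"type":"object","properties":{"moves":{"type":"array"},"newtons":{"type":"number"}},"required":["moves"]}

```bash
mkdir -p pics
cat > h.py <<'E'
import numpy as np, cv2
from scipy.spatial.transform import Rotation as R
from bench import ctrl
def snap(n,f):
    s=ctrl.get_state(); im=ctrl.get_image(n); np.savez(f'pics/{f}.npz',pos=s['position'],rot=s['tool_rot'],**im)
    cv2.imwrite(f'pics/{f}.png',im['pixels'][:,:,::-1]); return im
def cast(im,uv,z):
    uv=np.atleast_2d(uv).astype(float)
    if 'xyz' in im: o=np.array(im['xyz']);Rm=np.array(im['rotation'])
    else:
        T=np.array(im['tool_from_camera']);Rt=R.from_rotvec(im['rot']).as_matrix()
        o=np.array(im['pos'])+Rt@T[:3,3];Rm=Rt@T[:3,:3]
    if Rm.shape!=(3,3): Rm=R.from_rotvec(Rm).as_matrix()
    d=np.c_[(uv[:,0]-im['cx'])/im['fx'],-(uv[:,1]-im['cy'])/im['fy'],-np.ones(len(uv))]@Rm.T
    return o+d*((z-o[2])/d[:,2])[:,None]
E
python3 - <<'E'
from h import *
for n in('top','scene','wrist'):
    im=snap(n,n+'0'); print(n,{k:(np.round(v,3).tolist()) for k,v in im.items() if k!='pixels'})
print(ctrl.get_state(),ctrl.grasp_offset)
E
```

```text
top {'fx': 451.516, 'fy': 451.516, 'cx': 252.741, 'cy': 188.644, 'xyz': [0.265, -0.02, 1.4], 'rotation': [0.185, -0.166, -1.469]}
scene {'fx': 426.531, 'fy': 426.531, 'cx': 260.302, 'cy': 184.561, 'xyz': [1.279, -0.423, 1.184], 'rotation': [0.57, 0.332, 0.983]}
wrist {'fx': 313.586, 'fy': 313.586, 'cx': 260.808, 'cy': 192.304, 'tool_from_camera': [[0.0, 0.955, 0.296, 0.082], [1.0, -0.0, 0.001, -0.002], [0.001, 0.296, -0.955, -0.162], [0.0, 0.0, 0.0, 1.0]]}
{'time': 0.15, 'joint_positions': array([ 1.32711253,  0.32163941, -0.07008101,  1.4514292 ,  0.02259502,
        1.37079515, -0.05690712]), 'qd': array([ 0.0014968 , -0.00335572,  0.0002669 , -0.00468244, -0.00060538,
        0.00094253,  0.0017472 ]), 'joint_torque': array([-8.08617642e-05, -4.91791964e+01, -4.04624641e-01, -3.12875962e+01,
       -6.39099930e-02,  4.04896319e-02,  7.40277028e-05]), 'position': array([ 0.16555357, -0.62811541,  0.22170409]), 'tool_rot': array([-3.11408316e+00, -4.03639017e-01,  4.30644744e-04]), 'ft_force': array([-0.27387425, -0.24523818,  0.63066638]), 'torque': array([ 0.00949629, -0.02270595,  0.05193404]), 'grip_force': 0.0, 'grip_width': 1.002314613031396} 0.0187
```

View pics/top0.png

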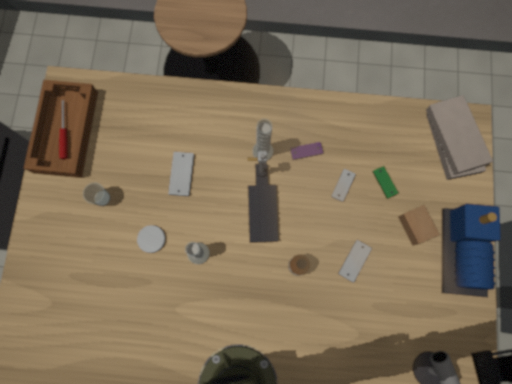

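View pics/scene0.png

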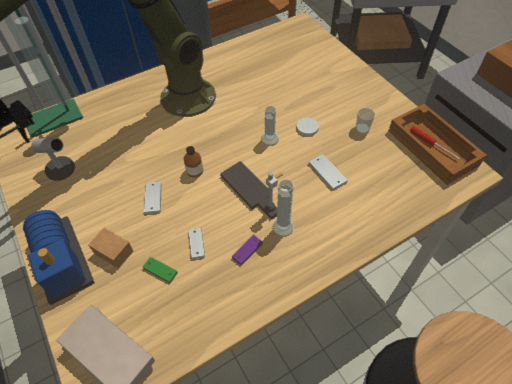

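Top view candidates for the plates:
- Light grey rectangles: (181,174) is the large plate, (355,261) the medium and (344,185) the small.
- Look-alikes: purple (307,150), green (385,182), and the round disc (151,238).
- The foot is the dark slab at (264,213), with its tail and rod towards the top of the image. The tall cylinder stands right behind the rod at about (263,140).

Next I'll measure these in the top view and check them in one close crop.

```bash
cat > m.py <<'E'
from h import *
def rect(im,seed,z,kind,win=60):
    """centre, dims, yaw of long side (world) of the grey/dark blob near seed"""
    p=im['pixels']; hsv=cv2.cvtColor(p,cv2.COLOR_RGB2HSV)
    m=(hsv[...,1]<60)&(hsv[...,2]>120) if kind=='grey' else (hsv[...,2]<85)&(hsv[...,1]<110)
    m=m.astype(np.uint8)
    if kind=='dark': m=cv2.morphologyEx(m,cv2.MORPH_OPEN,np.ones((19,19)))
    else: m=cv2.morphologyEx(m,cv2.MORPH_CLOSE,np.ones((3,3)))
    w=np.zeros_like(m);u,v=seed;w[max(0,v-win):v+win,max(0,u-win):u+win]=1;m*=w
    cs,_=cv2.findContours(m,cv2.RETR_EXTERNAL,cv2.CHAIN_APPROX_NONE)
    c=min(cs,key=lambda c:-cv2.pointPolygonTest(c,(float(u),float(v)),True))
    P=cast(im,c[:,0,:],z)[:,:2]
    (cx,cy),(a,b),t=cv2.minAreaRect((P*1000).astype(np.float32))
    if a<b:a,b,t=b,a,t+90
    return np.round([cx,cy,a,b,(t+90)%180-90],1),cast(im,cv2.minAreaRect(c)[0],z)[0]
E
python3 - <<'E'
from m import *
im=dict(np.load('pics/top0.npz'))
for n,s,z,k in(('L',(181,174),.016,'grey'),('M',(355,261),.016,'grey'),('S',(344,185),.016,'grey'),('foot',(264,213),.02,'dark')): print(n,rect(im,s,z,k)[0])
im2=dict(np.load('pics/scene0.npz'))
for n,s,z,k in(('L',(327,171),.016,'grey'),('M',(152,198),.016,'grey'),('S',(196,243),.016,'grey'),('foot',(248,188),.02,'dark')): print(n,rect(im2,s,z,k,35)[0])
print('disc,bottle,short,beaker,carton,tallfoot',np.round(cast(im,[(151,238),(300,264),(198,252),(100,198),(420,225),(263,150)],.03),3).tolist())
print('scene: short,bottle,tall',np.round(cast(im2,[(271,140),(194,170),(284,228)],.005),3).tolist())
print(np.round(cast(im,[(307,150),(385,182)],.016),3).tolist())
c=im['pixels'][120:290,130:430,::-1]; cv2.imwrite('pics/crop.png',cv2.resize(c,None,fx=2.6,fy=2.6,interpolation=2))
E
```

```text
L [ 6.108e+02  2.474e+02  1.445e+02  6.560e+01 -1.000e-01]
M [ 388.8 -316.   123.1   55.2  -24.9]
S [ 622.2 -269.6  103.1   43.1  -20.3]
foot [508.1 -25.7 169.8  86.6   5.5]
L [613.3 243.3 141.2  64.4   0.7]
M [ 391.3 -318.8  119.8   52.9  -23.5]
S [ 624.4 -272.   100.4   41.6  -20.4]Traceback (most recent call last):
  File "<stdin>", line 5, in <module>
  File "m.py", line 11, in rect
    c=min(cs,key=lambda c:-cv2.pointPolygonTest(c,(float(u),float(v)),True))
ValueError: min() iterable argument is empty
```

Run:
```python
from m import *
im=dict(np.load('pics/top0.npz'));im2=dict(np.load('pics/scene0.npz'))
print('disc,bottle,short,beaker,carton',np.round(cast(im,[(151,238),(300,264),(198,252),(100,198),(420,225)],.03),3).tolist())
print('scene: short,bottle,tall',np.round(cast(im2,[(271,140),(194,170),(284,228)],.005),3).tolist())
print(np.round(cast(im,[(307,150),(385,182)],.016),3).tolist())
print(im['pixels'][213,[245,255,264,275,285]].tolist(), im2['pixels'][188,[235,248,260]].tolist())
c=im['pixels'][120:290,130:430,::-1]; cv2.imwrite('pics/crop.png',cv2.resize(c,None,fx=2.6,fy=2.6,interpolation=2))
# foot corners (eye, scene view) and rod
print(np.round(cast(im2,[(221,172),(241,163),(276,203),(253,209)],.02),3).tolist())
```

```text
disc,bottle,short,beaker,carton [[0.396, 0.306, 0.03], [0.361, -0.15, 0.03], [0.368, 0.159, 0.03], [0.504, 0.482, 0.03], [0.514, -0.507, 0.03]]
scene: short,bottle,tall [[0.381, 0.158, 0.005], [0.357, -0.148, 0.005], [0.721, -0.008, 0.005]]
[[0.725, -0.148, 0.016], [0.643, -0.4, 0.016]]
[[160, 137, 105], [61, 58, 59], [64, 61, 61], [73, 67, 61], [155, 134, 102]] [[82, 77, 70], [83, 78, 74], [86, 80, 76]]
[[0.426, -0.076, 0.02], [0.428, 0.003, 0.02], [0.636, 0.016, 0.02], [0.616, -0.06, 0.02]]
```

View pics/crop.png

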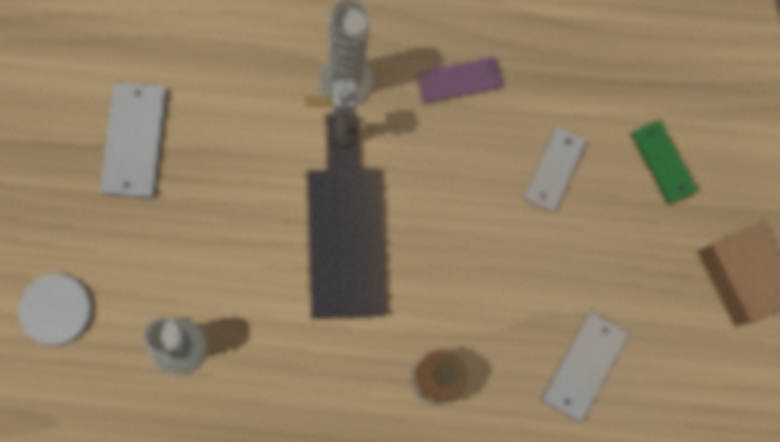

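The crop confirms the choice. All three grey plates show end marks: large at crop (135,140), medium (586,366), small (555,168). Green and purple are separate, and the foot seat is clear. I'll work with tool x pointing towards −x, so the camera stays away from the rod.

```bash
cat > plan.py <<'E'
from h import *
import sys,json
def plan(targets,start=None):
    s=ctrl.get_state(); 
    p,r=(s['position'],R.from_rotvec(s['tool_rot'])) if start is None else start
    print('at',np.round(p,4),'yaw',np.round(np.degrees(np.arctan2(*r.as_matrix()[[1,0],0])),2),'t',round(s['time'],2))
    for x,y,z,yaw in targets:
        g=R.from_euler('z',yaw,degrees=True)*R.from_rotvec([np.pi,0,0])
        d=r.inv().apply(np.array([x,y,z])-p)/.3; w=np.degrees((r.inv()*g).as_rotvec())/60
        print(np.round(d,4).tolist(),np.round(w,4).tolist())
if __name__=='__main__': plan(json.loads(sys.argv[1]))
E
python3 plan.py '[[0.37,-0.45,0.30,70],[0.50,-0.24,0.30,128],[0.45,-0.03,0.3,178]]'
```

```text
at [ 0.1656 -0.6281  0.2217] yaw 14.77 t 0.15
[0.8103, -0.4007, -0.2605] [-0.0013, -0.0006, -0.9205]
[1.4078, -0.9671, -0.2597] [-0.001, -0.0013, -1.8872]
[1.4251, -1.6865, -0.2586] [-0.0004, -0.002, -2.7205]
```

jog_arm:
  moves: [0.2,-0.1,-0.1,0,0,-0.16,1,0.4,-0.2,-0.2,0,0,-0.32,1,0.6,-0.3,-0.26,0,0,-0.48,1,0.81,-0.4,-0.26,0,0,-0.64,1,0.85,-0.5,-0.26,0,0,-0.8,1,0.9,-0.6,-0.26,0,0,-0.96,1,0.95,-0.7,-0.26,0,0,-1,1,1,-0.75,-0.26,0,0,-1,1]

```text
time: 1.15
position: [0.3987, -0.3326, 0.3006]
tool_rot: [2.494, 1.91, -0.001]
ft_force: [0.1, 0.3, 0.8]
grip_width: 1.004
grip_force: 0.0
```

```bash
python3 plan.py '[[0.50,-0.24,0.30,130],[0.45,-0.03,0.3,179]]'
```

```text
at [ 0.3987 -0.3326  0.3006] yaw 74.88 t 1.15
[0.3859, 0.2455, 0.0018] [-0.0004, 0.0002, -0.9187]
[1.0182, -0.098, 0.0017] [-0.0005, 0.0, -1.7353]
```

jog_arm:
  moves: [0.15,0.1,0,0,0,-0.17,1,0.3,0.15,0,0,0,-0.34,1,0.45,0.15,0,0,0,-0.51,1,0.6,0.1,0,0,0,-0.68,1,0.75,0.05,0,0,0,-0.85,1,0.88,0,0,0,0,-1,1,1,-0.1,0,0,0,-1,1,1,-0.1,0,0,0,-1,1]

```text
time: 2.15
position: [0.4475, -0.0334, 0.3009]
tool_rot: [1.199, 2.903, -0.002]
ft_force: [0.1, -1.1, 0.9]
grip_width: 1.001
grip_force: 0.0
```

```bash
python3 - <<'E'
from m import *
im=snap('wrist','w1')
E
python3 plan.py '[[0.50,0.1,0.30,179],[0.59,0.24,0.2,180]]'
```

```text
at [ 0.4479 -0.0359  0.3007] yaw 134.93 t 2.2
[0.1982, 0.4429, 0.0017] [-0.0016, 0.0012, -0.7344]
[0.3172, 0.9852, 0.3342] [-0.0016, 0.0012, -0.7511]
```

View pics/w1.png

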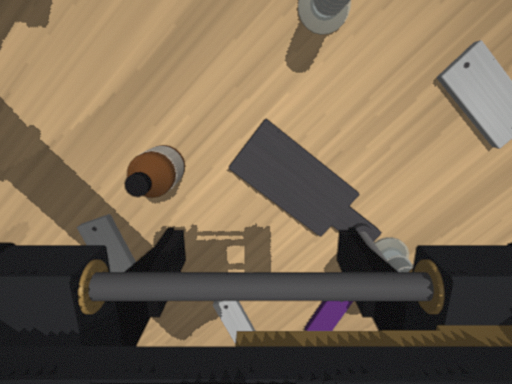

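The foot seat is fully visible here, with corners near (266,119), (229,168), (321,236) and (358,195). The large plate is at upper right.

```bash
cat > m.py <<'E'
from h import *
def rect(im,seed,z,kind,win=110):
    p=im['pixels']; hsv=cv2.cvtColor(p,cv2.COLOR_RGB2HSV)
    m=(hsv[...,1]<60)&(hsv[...,2]>105) if kind=='grey' else (hsv[...,2]<105)&(hsv[...,1]<70)
    m=m.astype(np.uint8); E=lambda k:cv2.getStructuringElement(cv2.MORPH_ELLIPSE,(k,k))
    m=cv2.morphologyEx(cv2.morphologyEx(m,cv2.MORPH_CLOSE,E(9)),cv2.MORPH_OPEN,E(31 if kind=='dark' else 9))
    n,l=cv2.connectedComponents(m); u,v=seed; m=(l==l[v,u]).astype(np.uint8)
    c=cv2.findContours(m,cv2.RETR_EXTERNAL,cv2.CHAIN_APPROX_NONE)[0][0]
    P=cast(im,c[:,0,:],z)[:,:2]
    (cx,cy),(a,b),t=cv2.minAreaRect((P*1000).astype(np.float32))
    if a<b:a,b,t=b,a,t+90
    return np.round([cx,cy,a,b,(t+90)%180-90],1).tolist()
E
python3 - <<'E'
from m import *
im=dict(np.load('pics/w1.npz'))
print(rect(im,(295,178),.02,'dark'))
print(np.round(cast(im,[(266,119),(229,168),(321,236),(358,195),(365,228)],.02),4).tolist())
E
```

```text
[629.4, -44.0, 423.8, 139.9, -2.0]
[[0.4168, 0.009, 0.02], [0.4283, -0.0774, 0.02], [0.6025, -0.0547, 0.02], [0.5914, 0.0284, 0.02], [0.64, 0.002, 0.02]]
```

jog_arm:
  moves: [0.05,0.1,0,0,0,-0.15,1,0.1,0.25,0,0,0,-0.3,1,0.15,0.4,0.05,0,0,-0.45,1,0.22,0.55,0.1,0,0,-0.6,1,0.28,0.7,0.15,0,0,-0.75,1,0.3,0.85,0.2,0,0,-0.75,1,0.32,0.98,0.2,0,0,-0.75,1,0.32,0.98,0.2,0,0,-0.75,1]

```text
time: 3.2
position: [0.5901, 0.2396, 0.2382]
tool_rot: [-0.004, -3.138, -0.004]
ft_force: [-0.3, -0.1, 0.8]
grip_width: 1.003
grip_force: 0.0
```

Run:
```python
from m import *
im=snap('wrist','w2'); im=dict(np.load('pics/w2.npz'))
hsv=cv2.cvtColor(im['pixels'],cv2.COLOR_RGB2HSV)
print(im['pos'])
# seed from top-view estimate: find pixel whose cast is nearest
uv=np.array([(u,v) for v in range(5,235,3) for u in range(0,512,3)]);d=cast(im,uv,.016)[:,:2]-[.612,.246]
s=uv[np.argmin((d**2).sum(1))];print(s,rect(im,s,.016,'grey'))
```

```text
[0.59006649 0.23961275 0.23818259]
[264 182] [611.4, 246.8, 140.1, 64.1, 0.7]
```

View pics/w2.png

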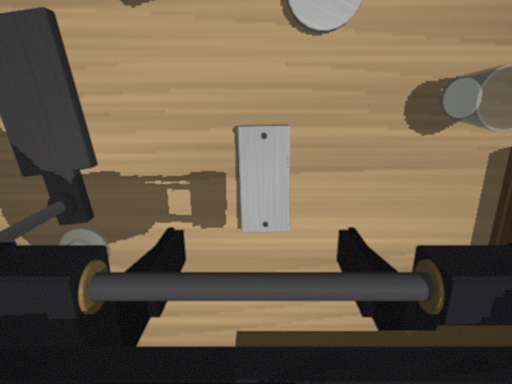

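The large plate is cleanly seen at (264,180), measuring 140×64 mm, which matches. Now I'll refine the foot edges and plan the descent.

```bash
cat > foot.py <<'E'
from m import *
def foot(im,c0=(.5098,-.0237),t0=6.5,smax=70):
    hsv=cv2.cvtColor(im['pixels'],cv2.COLOR_RGB2HSV)
    m=((hsv[...,2]<115)&(hsv[...,1]<smax)).astype(np.uint8)
    P=[]
    for c in cv2.findContours(m,cv2.RETR_LIST,cv2.CHAIN_APPROX_NONE)[0]: P.append(cast(im,c[:,0,:],.02)[:,:2])
    Q=(np.vstack(P)-c0)@R.from_euler('z',t0,degrees=True).as_matrix()[:2,:2]*1000
    for n,a,s in(('-x',0,-90),('+x',0,90),('-y',1,-45),('+y',1,45)):
        o=1-a; k=(abs(Q[:,a]-s)<9)&(abs(Q[:,o])<(36 if a==0 else 75))
        if a==0 and s>0: k&=abs(Q[:,1])>23
        q=Q[k]; 
        if len(q)<8: print(n,'few');continue
        b=np.polyfit(q[:,o],q[:,a],1)
        k=abs(np.polyval(b,q[:,o])-q[:,a])<2.5;b=np.polyfit(q[k,o],q[k,a],1)
        print(n,'pos %.1f'%b[1],'ang %.2f'%(np.degrees(np.arctan(b[0]))*(1 if a else -1)),k.sum())
E
python3 - <<'E'
from foot import *
for f in('w1','top0'):print(f);foot(dict(np.load(f'pics/{f}.npz')))
E
python3 plan.py '[[0.6114,0.2468,0.1,180.7],[0.6114,0.2468,0.005,180.7]]'
```

```text
w1
-x pos -89.3 ang 0.68 40
+x pos 87.3 ang 1.10 12
-y pos -43.8 ang 0.71 79
+y pos 44.2 ang 0.72 80
top0
-x pos -89.1 ang 1.48 23
+x pos 84.5 ang 1.97 8
-y pos -42.7 ang 1.12 47
+y pos 40.7 ang 0.42 48
at [0.5898 0.2379 0.2388] yaw 179.79 t 3.25
[-0.0733, 0.0297, 0.4625] [0.0004, -0.0028, -0.0152]
[-0.0742, 0.0295, 0.7792] [0.0004, -0.0028, -0.0152]
```

jog_arm:
  moves: [-0.05,0.03,0.12,0,0,-0.015,1,-0.074,0.03,0.26,0,0,-0.015,1,-0.074,0.03,0.4,0,0,-0.015,1,-0.074,0.03,0.54,0,0,-0.015,1,-0.074,0.03,0.66,0,0,-0.015,1,-0.074,0.03,0.74,0,0,-0.015,1,-0.074,0.03,0.775,0,0,-0.015,1,-0.074,0.03,0.775,0,0,-0.015,1]

```text
time: 4.25
position: [0.6118, 0.2465, 0.0082]
tool_rot: [-0.017, 3.141, -0.0]
ft_force: [-0.1, 0.4, 0.2]
grip_width: 1.0
grip_force: 0.0
```

```bash
python3 plan.py '[[0.6114,0.2468,0.005,180.7]]'
```

```text
at [0.6118 0.2465 0.0082] yaw -179.36 t 4.25
[0.0015, 0.0011, 0.0107] [-0.0003, 0.0001, -0.001]
```

jog_arm:
  newtons: 25
  moves: [0,0,0.006,0,0,0,-1,0,0,0.006,0,0,0,-1,0,0,0.006,0,0,0,-1,0,0,0.006,0,0,0,-1,0,0,0.006,0,0,0,-1,0,0,-0.04,0,0,0,-1,0,0,-0.15,0,0,0,-1,0,0,-0.3,0,0,0,-1]

```text
time: 5.25
position: [0.61, 0.2473, 0.0974]
tool_rot: [0.02, -3.138, -0.001]
ft_force: [0.4, 0.4, -4.2]
grip_width: 0.734
grip_force: 25.0
```

```bash
python3 plan.py '[[0.55,0.12,0.20,185],[0.5091,-0.0236,0.2,187.2],[0.5091,-0.0236,0.1,187.2],[0.5091,-0.0236,0.028,187.2]]'
```

```text
at [0.61   0.2473 0.0974] yaw -179.28 t 5.25
[0.2065, -0.4217, -0.3414] [0.0006, -0.0035, -0.0713]
[0.3489, -0.8986, -0.3411] [0.0006, -0.0035, -0.1079]
[0.3477, -0.8987, -0.0078] [0.0006, -0.0035, -0.1079]
[0.3468, -0.8988, 0.2322] [0.0006, -0.0035, -0.1079]
```

jog_arm:
  moves: [0,-0.05,-0.1,0,0,0,-1,0.05,-0.18,-0.2,0,0,-0.03,-1,0.12,-0.34,-0.22,0,0,-0.06,-1,0.2,-0.5,-0.22,0,0,-0.09,-1,0.27,-0.66,-0.22,0,0,-0.108,-1,0.33,-0.8,-0.2,0,0,-0.108,-1,0.348,-0.87,-0.1,0,0,-0.108,-1,0.348,-0.898,-0.01,0,0,-0.108,-1]

```text
time: 6.25
position: [0.5096, -0.0251, 0.1003]
tool_rot: [-0.192, 3.136, -0.002]
ft_force: [-0.6, 0.8, -3.7]
grip_width: 0.732
grip_force: 25.0
```

```bash
python3 - <<'E'
from m import *
im=snap('wrist','w3')
E
python3 plan.py '[[0.5091,-0.0236,0.026,187.2]]'
```

```text
at [ 0.5073 -0.0256  0.0968] yaw -173.0 t 6.3
[-0.0081, 0.0055, 0.236] [0.0009, -0.0049, -0.0033]
```

View pics/w3.png

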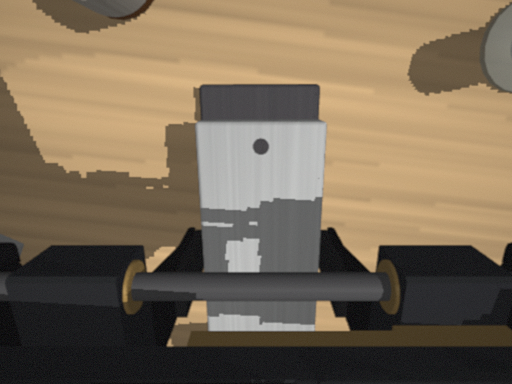

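The plate is square over the foot. The foot's −x end shows at row ~85 (cols 201–319) and the plate's end at row ~122. I'll check the lengthwise offset numerically.

Run:
```python
from foot import *
im=dict(np.load('pics/w3.npz'))
g=cv2.cvtColor(im['pixels'],cv2.COLOR_RGB2GRAY).astype(int)
print(g[78:128,230].tolist(),g[100,190:206].tolist(),g[100,312:326].tolist())
c=(.5091,-.0236);M=R.from_euler('z',7.2,degrees=True).as_matrix()[:2,:2]
f=lambda uv,z:np.round((cast(im,uv,z)[:,:2]-c)@M*1000,1).tolist()
print('foot edge',f([(210,85),(310,85),(201,100),(319,100)],.02)); print('plate',f([(210,122),(310,122),(200,150),(324,150)],.11))
print('tcp',np.round((im['pos'][:2]-c)@M*1000,1))
foot(im,c,7.2)
```

```text
[177, 176, 176, 176, 179, 165, 117, 72, 64, 68, 72, 71, 73, 73, 71, 71, 72, 72, 74, 73, 71, 72, 73, 73, 71, 70, 73, 71, 71, 72, 72, 73, 72, 71, 72, 75, 71, 73, 74, 72, 73, 80, 90, 112, 146, 164, 172, 178, 182, 183] [169, 170, 170, 173, 167, 131, 98, 92, 92, 77, 59, 60, 70, 74, 74, 75] [75, 76, 74, 73, 74, 68, 85, 136, 176, 188, 187, 186, 184, 186]
foot edge [[-88.4, -36.5], [-88.2, 36.8], [-77.9, -43.7], [-77.6, 43.9]]
plate [[-69.0, -23.5], [-68.8, 24.2], [-55.6, -29.0], [-55.4, 31.6]]
tcp [ 0.3 -1.6]
-x pos -88.3 ang -0.17 98
+x few
-y pos -49.4 ang -2.34 155
+y pos 48.3 ang 4.37 100
```

```bash
python3 plan.py '[[0.5096,-0.0237,0.034,187.2]]'
```

```text
at [ 0.5073 -0.0256  0.0968] yaw -173.0 t 6.3
[-0.0096, 0.005, 0.2093] [0.0009, -0.0049, -0.0033]
```

jog_arm:
  moves: [-0.006,0.004,0.05,0,0,-0.003,-1,-0.006,0.004,0.1,0,0,-0.003,-1,-0.006,0.004,0.15,0,0,-0.003,-1,-0.006,0.004,0.18,0,0,-0.003,-1,-0.006,0.004,0.2,0,0,-0.003,-1,-0.006,0.004,0.205,0,0,-0.003,-1,-0.006,0.004,0.205,0,0,-0.003,-1,-0.006,0.004,0.205,0,0,-0.003,-1]

```text
time: 7.3
position: [0.5124, -0.0223, 0.0399]
tool_rot: [-0.201, 3.134, -0.001]
ft_force: [-0.4, -0.0, -4.7]
grip_width: 0.732
grip_force: 25.0
```

```bash
cat > edges.py <<'E'
from h import *
def cross(g,a,b,rising):
    """subpixel strongest step along segment a->b"""
    n=int(np.hypot(*np.subtract(b,a))*4)+1; xs=np.linspace(a[0],b[0],n).astype(np.float32);ys=np.linspace(a[1],b[1],n).astype(np.float32)
    l=cv2.remap(cv2.GaussianBlur(g,(3,3),0).astype(np.float32),xs[None],ys[None],cv2.INTER_LINEAR)[0]
    d=l[4:]-l[:-4]; d=d if rising else -d; i=np.argmax(d)+2; return xs[i],ys[i],d.max()
def local(im,uv,z,c,yaw): return np.round((cast(im,uv,z)[:,:2]-c)@R.from_euler('z',yaw,degrees=True).as_matrix()[:2,:2]*1000,1)
E
python3 - <<'E'
from edges import *
im=snap('wrist','w4');im=dict(np.load('pics/w4.npz'));print(im['pos'])
g=cv2.cvtColor(im['pixels'],cv2.COLOR_RGB2GRAY)
cv2.imwrite('pics/w4c.png',cv2.resize(im['pixels'][60:250,140:400,::-1],None,fx=3,fy=3))
E
python3 plan.py '[[0.5096,-0.0237,0.027,187.2]]'
```

```text
[ 0.51237862 -0.02229566  0.03994298]
at [ 0.5123 -0.0223  0.0399] yaw -172.68 t 7.35
[0.0097, -0.0034, 0.043] [-0.0004, 0.0006, 0.0021]
```

View pics/w4c.png

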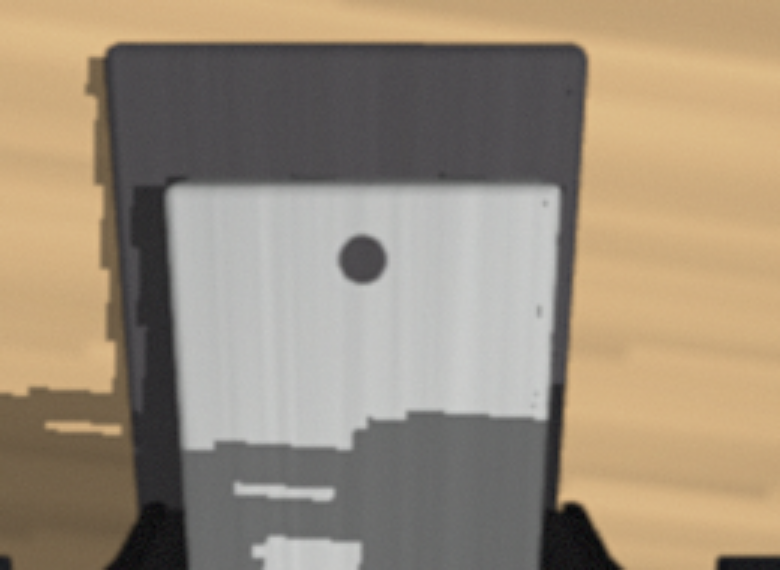

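Run:
```python
from edges import *
im=dict(np.load('pics/w4.npz'));c=(.5091,-.0236)
cv=lambda l:[(140+(x+.5)/3-.5,60+(y+.5)/3-.5) for x,y in l]
print('foot L,R,L,R,end,end\n',local(im,cv([(112,110),(583,110),(127,300),(572,300),(200,44),(500,44)]),.02,c,7.2))
zt=im['pos'][2]-.0064+.016
print('plate L,R,L,R,end,end\n',local(im,cv([(169,220),(559,220),(183,430),(548,410),(200,184),(500,184)]),zt,c,7.2))
print('tcp',local.__name__,np.round((im['pos'][:2]-c)@R.from_euler('z',7.2,degrees=True).as_matrix()[:2,:2]*1000,1))
```

```text
foot L,R,L,R,end,end
 [[-77.3 -43.8]
 [-77.5  43.4]
 [-41.6 -43.6]
 [-41.8  43.8]
 [-88.8 -26.9]
 [-88.9  27.5]]
plate L,R,L,R,end,end
 [[-60.5 -28.4]
 [-60.7  34.2]
 [-24.9 -28.1]
 [-28.6  34.4]
 [-66.2 -23.1]
 [-66.3  24.5]]
tcp local [3.4 0.9]
```

The plate sits about 3 mm too far towards +y and 2.7 mm towards +x relative to the foot. I'll correct that and lower it.

jog_arm:
  moves: [0.005,-0.005,0,0,0,0.001,-1,0.009,-0.01,0,0,0,0.003,-1,0.009,-0.01,0.01,0,0,0.003,-1,0.009,-0.01,0.02,0,0,0.003,-1,0.009,-0.01,0.03,0,0,0.003,-1,0.009,-0.01,0.037,0,0,0.003,-1,0.009,-0.01,0.041,0,0,0.003,-1,0.009,-0.01,0.042,0,0,0.003,-1]

```text
time: 8.35
position: [0.5096, -0.0255, 0.027]
tool_rot: [0.196, -3.135, 0.0]
ft_force: [-1.2, 0.5, -1.9]
grip_width: 0.734
grip_force: 25.0
```

Run:
```python
from edges import *
im=snap('wrist','w5');im=dict(np.load('pics/w5.npz'));print(im['pos'],ctrl.get_state()['ft_force'])
cv2.imwrite('pics/w5c.png',cv2.resize(im['pixels'][60:250,140:400,::-1],None,fx=3,fy=3))
```

```text
[ 0.50964797 -0.02547079  0.02695264] [-0.18756991  0.43297426 -3.87049067]
```

View pics/w5c.png

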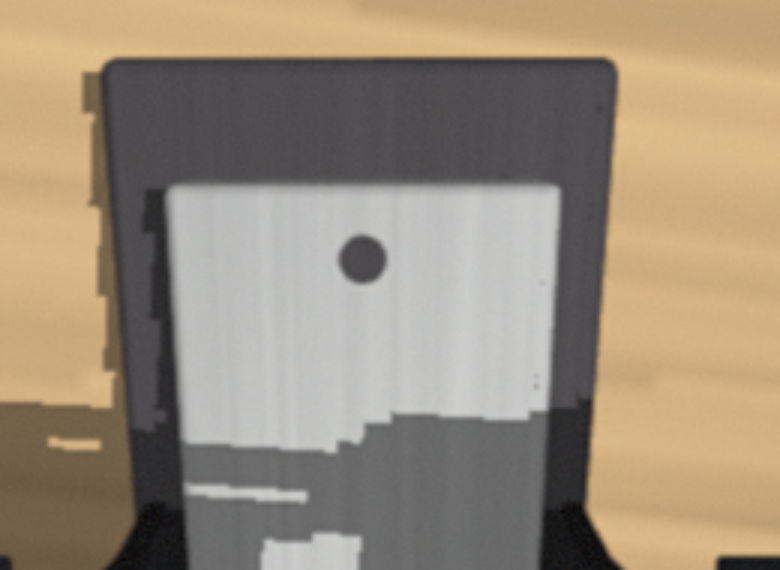

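The plate now looks centred: foot at crop cols 118–604 and plate at 173–556 on row 260. I'll compute the remaining offset.

Run:
```python
from edges import *
im=dict(np.load('pics/w5.npz'));c=(.5091,-.0236)
cv=lambda l:[(140+(x+.5)/3-.5,60+(y+.5)/3-.5) for x,y in l]
print('foot\n',local(im,cv([(108,110),(614,110),(126,350),(595,350),(200,59),(500,59)]),.02,c,7.2))
print('plate\n',local(im,cv([(169,220),(558,220),(183,430),(548,410),(200,184),(500,184)]),.0365,c,7.2))
print(np.round((im['pos'][:2]-c)@R.from_euler('z',7.2,degrees=True).as_matrix()[:2,:2]*1000,1))
```

```text
foot
 [[-80.5 -43.7]
 [-80.5  43.3]
 [-38.  -43.8]
 [-37.9  43.1]
 [-88.8 -27.5]
 [-88.8  23.4]]
plate
 [[-63.7 -31. ]
 [-63.6  31.4]
 [-28.  -30.8]
 [-31.6  31.7]
 [-69.3 -25.8]
 [-69.3  21.9]]
[ 0.3 -1.9]
```

jog_arm:
  moves: [0,0,0.002,0,0,0,-1,0,0,0.004,0,0,0,-1,0,0,0.004,0,0,0,1,0,0,0.004,0,0,0,1,0,0,0.004,0,0,0,1,0,0,-0.06,0,0,0,1,0,0,-0.12,0,0,0,-1,0,0,-0.12,0,0,0,-1]

```text
time: 9.4
position: [0.5116, -0.0258, 0.0653]
tool_rot: [-0.195, 3.131, -0.003]
ft_force: [-0.2, -0.2, -0.1]
grip_width: 0.849
grip_force: 0.0
```

jog_arm:
  moves: [0,0.007,0,0,0,0,-1,0,0.007,0,0,0,0,-1,0,0.007,0,0,0,0,-1,0,0.007,0.04,0,0,0,-1,0,0.007,0.07,0,0,0,-1,0,0.007,0.078,0,0,0,-1,0,0.007,0.082,0,0,0,-1,0,0.007,0.085,0,0,0,-1]

```text
time: 10.4
position: [0.5096, -0.0234, 0.0375]
tool_rot: [-0.196, 3.135, -0.0]
ft_force: [0.1, -0.8, 0.5]
grip_width: 0.021
grip_force: 0.0
```

jog_arm:
  moves: [0,0,0.002,0,0,0,-1,0,0,0.004,0,0,0,-1,0,0,0.006,0,0,0,-1,0,0,0.007,0,0,0,-1,0,0,0.008,0,0,0,-1,0,0,0.008,0,0,0,-1,0,0,0.008,0,0,0,-1,0,0,0.008,0,0,0,-1]

```text
time: 11.4
position: [0.5096, -0.0235, 0.0364]
tool_rot: [0.196, -3.135, 0.002]
ft_force: [-3.8, 0.1, 12.6]
grip_width: 0.005
grip_force: 6.0
```

```bash
python3 plan.py '[[0.5096,-0.0235,0.2,187.2],[0.372,-0.31,0.22,155.7]]'
```

```text
at [ 0.5096 -0.0235  0.0364] yaw -172.85 t 11.4
[0.0004, -0.0006, -0.5453] [-0.0012, -0.0004, -0.0009]
[0.5743, -0.8912, -0.6106] [-0.0013, -0.0001, 0.5241]
```

jog_arm:
  moves: [0,0,-0.15,0,0,0,-1,0,0,-0.35,0,0,0,0,0.06,-0.15,-0.5,0,0,0.1,1,0.15,-0.32,-0.6,0,0,0.22,1,0.27,-0.48,-0.61,0,0,0.34,1,0.4,-0.65,-0.61,0,0,0.45,1,0.52,-0.81,-0.61,0,0,0.524,1,0.574,-0.89,-0.61,0,0,0.524,1]

```text
time: 12.4
position: [0.3691, -0.3131, 0.2181]
tool_rot: [-0.67, -3.069, 0.002]
ft_force: [-0.5, -0.1, 0.2]
grip_width: 0.718
grip_force: 0.0
```

```bash
cat > see.py <<'E'
from m import *
import sys
f,x,y=sys.argv[1],float(sys.argv[2]),float(sys.argv[3])
snap('wrist',f); im=dict(np.load(f'pics/{f}.npz'))
uv=np.array([(u,v) for v in range(5,225,3) for u in range(0,512,3)]);d=cast(im,uv,.016)[:,:2]-[x,y]
s=uv[np.argmin((d**2).sum(1))];print(im['pos'],s,rect(im,s,.016,'grey'))
E
python3 see.py w6 .390 -.3175
```

```text
[ 0.36913567 -0.31309732  0.21806451] [264 185] [389.5, -316.4, 120.2, 52.6, -24.9]
```

```bash
python3 plan.py '[[0.3895,-0.3164,0.006,155.1]]'
```

```text
at [ 0.3674 -0.3163  0.2178] yaw 155.21 t 12.45
[-0.0675, 0.0325, 0.7059] [-0.0027, -0.0004, 0.0018]
```

jog_arm:
  moves: [-0.03,0.02,0.1,0,0,0,1,-0.068,0.03,0.25,0,0,0,1,-0.068,0.03,0.4,0,0,0,1,-0.068,0.03,0.53,0,0,0,1,-0.068,0.03,0.62,0,0,0,1,-0.068,0.03,0.67,0,0,0,1,-0.068,0.03,0.68,0,0,0,1,-0.068,0.03,0.68,0,0,0,1]

```text
time: 13.45
position: [0.3948, -0.3104, 0.0149]
tool_rot: [0.661, 3.07, -0.001]
ft_force: [-1.0, 0.4, -0.4]
grip_width: 0.997
grip_force: 0.0
```

```bash
python3 plan.py '[[0.3895,-0.3164,0.006,155.1]]'
```

```text
at [ 0.3948 -0.3104  0.0149] yaw 155.71 t 13.45
[0.0079, -0.0254, 0.0295] [-0.0005, 0.0013, 0.0102]
```

jog_arm:
  moves: [0.004,-0.013,0,0,0,0.005,1,0.008,-0.025,0.015,0,0,0.01,1,0.008,-0.025,0.029,0,0,0.01,1,0.008,-0.025,0.029,0,0,0.01,-1,0.008,-0.025,0.029,0,0,0.01,-1,0.008,-0.025,0.029,0,0,0.01,-1,0.008,-0.025,0.029,0,0,0.01,-1,0.008,-0.025,0.029,0,0,0.01,-1]

```text
time: 14.45
position: [0.3888, -0.3162, 0.0054]
tool_rot: [0.677, 3.068, -0.001]
ft_force: [0.6, -0.7, -1.0]
grip_width: 0.593
grip_force: 25.0
```

```bash
python3 plan.py '[[0.44,-0.2,0.2,165],[0.5096,-0.0257,0.2,187.2],[0.5096,-0.0257,0.06,187.2]]'
```

```text
at [ 0.3888 -0.3162  0.0054] yaw 155.11 t 14.45
[0.008, 0.4228, -0.6488] [-0.0005, 0.0001, -0.1649]
[0.0421, 1.0475, -0.6491] [-0.0005, 0.0, -0.5349]
[0.0422, 1.0477, -0.1825] [-0.0005, 0.0, -0.5349]
```

jog_arm:
  moves: [0,0,-0.1,0,0,0,-1,0,0,-0.3,0,0,0,-1,0,0.1,-0.48,0,0,-0.05,-1,0,0.26,-0.6,0,0,-0.15,-1,0.02,0.46,-0.6,0,0,-0.27,-1,0.03,0.66,-0.6,0,0,-0.4,-1,0.04,0.85,-0.6,0,0,-0.535,-1,0.042,1,-0.58,0,0,-0.535,-1]

```text
time: 15.45
position: [0.5039, -0.0357, 0.1793]
tool_rot: [-0.202, 3.135, -0.001]
ft_force: [0.6, -0.4, -3.2]
grip_width: 0.594
grip_force: 25.0
```

```bash
python3 plan.py '[[0.5096,-0.0257,0.06,187.2]]'
```

```text
at [ 0.5039 -0.0357  0.1793] yaw -172.62 t 15.45
[-0.0229, 0.0309, 0.3978] [-0.0007, 0.0004, 0.0029]
```

jog_arm:
  moves: [-0.01,0.015,0.05,0,0,0.001,-1,-0.02,0.03,0.15,0,0,0.002,-1,-0.022,0.036,0.25,0,0,0.002,-1,-0.022,0.036,0.33,0,0,0.002,-1,-0.022,0.036,0.38,0,0,0.002,-1,-0.022,0.036,0.41,0,0,0.002,-1,-0.022,0.036,0.42,0,0,0.002,-1,-0.022,0.036,0.42,0,0,0.002,-1]

```text
time: 16.45
position: [0.5093, -0.027, 0.0538]
tool_rot: [-0.194, 3.135, -0.001]
ft_force: [-0.6, -0.1, -3.6]
grip_width: 0.593
grip_force: 25.0
```

```bash
cat > chk.py <<'E'
from edges import *
import sys
def profile(im,rows,cols):
    g=cv2.GaussianBlur(cv2.cvtColor(im['pixels'],cv2.COLOR_RGB2GRAY),(3,3),0).astype(int)
    for kind,vals in(('row',rows),('col',cols)):
        for r in vals:
            l=g[r,:] if kind=='row' else g[:235,r]
            d=l[2:]-l[:-2]; k=[i+1 for i in range(1,len(d)-1) if abs(d[i])>14 and abs(d[i])>=abs(d[i-1]) and abs(d[i])>abs(d[i+1])]
            lo,hi=((140,390) if kind=='row' else (40,230))
            print(kind,r,[(i,int(d[i-1])) for i in k if lo<i<hi])
if __name__=='__main__':
    f=sys.argv[1]; snap('wrist',f);im=dict(np.load(f'pics/{f}.npz'));print(im['pos'],ctrl.get_state()['ft_force'].round(1))
    profile(im,[135,150,165,180],[220,240,280,300])
E
python3 chk.py w7; python3 plan.py '[[0.5096,-0.0257,0.042,187.2]]'
```

```text
[ 0.50927509 -0.02698113  0.05375251] [ 0.5 -0.1 -3.4]
row 135 [(185, -61), (190, -31), (203, -20), (208, 79), (258, -62), (268, 65), (319, -74), (333, 74)]
row 150 [(185, -53), (191, -37), (209, 66), (314, 20), (318, -81), (332, 74)]
row 165 [(184, -58), (192, -33), (209, 70), (257, -45), (266, 42), (314, 15), (317, -84), (331, 73)]
row 180 [(186, -61), (193, -39), (210, 74), (259, -22), (263, 23), (313, 18), (316, -81), (330, 72)]
col 220 [(82, -83), (119, 55), (144, -57), (148, 50), (211, -58)]
col 240 [(82, -82), (119, 56), (142, -63), (148, 52), (209, -60), (222, 63), (226, -61)]
col 280 [(82, -86), (119, 55), (142, -66), (148, 50), (200, -62)]
col 300 [(82, -89), (119, 56), (144, -73), (148, 53), (198, -64)]
at [ 0.5094 -0.027   0.0539] yaw -172.92 t 16.5
[-0.001, 0.0041, 0.0398] [-0.0005, 0.001, -0.0019]
```

Run:
```python
import cv2
p=cv2.imread('pics/w7.png'); cv2.imwrite('pics/w7c.png',cv2.resize(p[70:220,165:355],None,fx=4,fy=4,interpolation=cv2.INTER_CUBIC))
```

```text
(no output)
```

View pics/w7c.png

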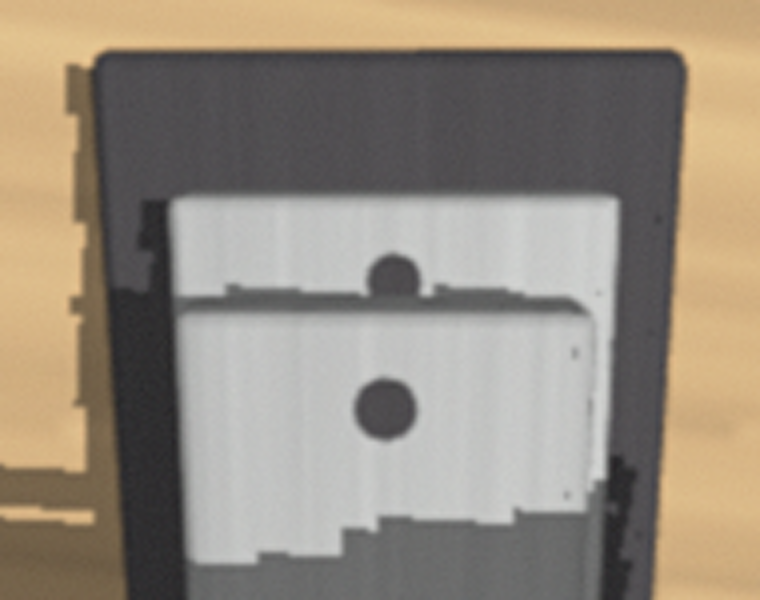

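The medium plate is over the large one but slightly left: its mark is at crop (386,409) against (394,279) for the large plate's.

```bash
cat > loc7.py <<'E'
from edges import *
def rep(f,x0,y0,k,zl,zu,low,up):
    im=dict(np.load(f'pics/{f}.npz'));c=(.5091,-.0236)
    cv=lambda l:[(x0+(x+.5)/k-.5,y0+(y+.5)/k-.5) for x,y in l]
    print('low\n',local(im,cv(low),zl,c,7.2).tolist()); print('up\n',local(im,cv(up),zu,c,7.2).tolist())
    print('tcp',np.round((im['pos'][:2]-c)@R.from_euler('z',7.2,degrees=True).as_matrix()[:2,:2]*1000,1))
E
python3 - <<'E'
from loc7 import *
z=.0538-.0055+.016
rep('w7',165,70,4,.036,z,[(172,240),(617,240),(613,350),(250,195),(550,195),(394,279)],[(183,360),(590,360),(189,540),(250,312),(550,312),(386,409)])
E
```

```text
low
 [[-63.1, -31.3], [-63.0, 31.7], [-47.2, 31.9], [-69.3, -20.0], [-69.2, 22.0], [-57.5, 0.1]]
up
 [[-51.5, -25.9], [-51.4, 24.0], [-28.1, -26.3], [-57.4, -17.5], [-57.3, 18.8], [-45.3, -1.1]]
tcp [-0.3 -3.4]
```

jog_arm:
  moves: [0.003,0.002,0,0,0,0,-1,0.006,0.004,0.005,0,0,0,-1,0.006,0.004,0.015,0,0,0,-1,0.006,0.004,0.025,0,0,0,-1,0.006,0.004,0.032,0,0,0,-1,0.006,0.004,0.036,0,0,0,-1,0.006,0.004,0.037,0,0,0,-1,0.006,0.004,0.037,0,0,0,-1]

```text
time: 17.5
position: [0.507, -0.0259, 0.0423]
tool_rot: [-0.194, 3.136, -0.0]
ft_force: [-0.2, -0.6, -3.5]
grip_width: 0.595
grip_force: 25.0
```

```bash
cat > marks.py <<'E'
from edges import *
def marks(f,zs,vmax=230):
    im=dict(np.load(f'pics/{f}.npz'));g=cv2.GaussianBlur(cv2.cvtColor(im['pixels'],cv2.COLOR_RGB2GRAY),(3,3),0)
    g=cv2.resize(g,None,fx=3,fy=3,interpolation=cv2.INTER_CUBIC)
    for th in(105,125):
      cs,_=cv2.findContours((g<th).astype(np.uint8),cv2.RETR_LIST,cv2.CHAIN_APPROX_NONE)
      for c in cs:
        a=cv2.contourArea(c)/9;(x,y),r=cv2.minEnclosingCircle(c);r/=3
        if 25<a<400 and a>.6*np.pi*r*r:
            M=cv2.moments(c);u,v=M['m10']/M['m00'],M['m01']/M['m00'];u,v=(u+.5)/3-.5,(v+.5)/3-.5
            if 200<u<320: print('mark %.1f %.1f r%.1f'%(u,v,r),[local(im,[(u,v)],z,(.5091,-.0236),7.2)[0].tolist() for z in zs])
E
python3 chk.py w8; python3 -c "
from marks import *
marks('w7',(.036,.0643));print();marks('w8',(.036,.053))"
```

```text
[ 0.50700312 -0.02587089  0.04226123] [-0.1  0.4 -2.7]
row 135 [(180, -61), (183, -28), (194, -24), (202, 77), (320, -81), (335, 71)]
row 150 [(179, -62), (185, -28), (193, -24), (202, 36), (210, 37), (314, 20), (319, -82), (334, 68)]
row 165 [(181, -58), (186, -27), (195, -25), (203, 39), (210, 41), (257, -44), (266, 42), (314, 18), (318, -79), (333, 74)]
row 180 [(181, -51), (187, -26), (194, -24), (204, 39), (211, 41), (259, -22), (263, 24), (314, 23), (318, -74), (332, 64)]
col 220 [(85, -82), (124, 53), (144, -69), (148, 51), (211, -58), (224, 66), (228, -59)]
col 240 [(85, -82), (124, 52), (144, -67), (148, 49), (208, -59), (222, 43), (225, -40)]
col 280 [(85, -87), (124, 56), (144, -71), (148, 52), (200, -63)]
col 300 [(85, -89), (124, 53), (144, -69), (148, 49), (200, -62)]
mark 260.9 171.8 r7.1 [[-38.5, -1.2], [-45.3, -1.2]]
mark 260.9 171.8 r7.6 [[-38.5, -1.1], [-45.3, -1.2]]

mark 260.9 171.8 r7.1 [[-43.4, 0.2], [-47.4, 0.2]]
mark 260.9 171.8 r7.5 [[-43.4, 0.2], [-47.5, 0.2]]
```

jog_arm:
  moves: [0,0,0.002,0,0,0,-1,0,0,0.003,0,0,0,-1,0,0,0.003,0,0,0,1,0,0,0.003,0,0,0,1,0,0,0.003,0,0,0,1,0,0,-0.06,0,0,0,1,-0.009,0.007,-0.12,0,0,0,-1,-0.009,0.007,-0.12,0,0,0,-1]

```text
time: 18.55
position: [0.5114, -0.0233, 0.0807]
tool_rot: [-0.194, 3.131, -0.002]
ft_force: [0.2, -0.2, -0.2]
grip_width: 0.845
grip_force: 0.0
```

jog_arm:
  moves: [0,0,0,0,0,0,-1,0,0,0,0,0,0,-1,0,0,0.02,0,0,0,-1,0,0,0.05,0,0,0,-1,0,0,0.07,0,0,0,-1,0,0,0.08,0,0,0,-1,0,0,0.085,0,0,0,-1,0,0,0.085,0,0,0,-1]

```text
time: 19.55
position: [0.5095, -0.0234, 0.0528]
tool_rot: [-0.194, 3.135, -0.0]
ft_force: [0.2, -1.5, 0.4]
grip_width: 0.018
grip_force: 0.0
```

jog_arm:
  moves: [0,0,0.002,0,0,0,-1,0,0,0.004,0,0,0,-1,0,0,0.006,0,0,0,-1,0,0,0.007,0,0,0,-1,0,0,0.007,0,0,0,-1,0,0,0.007,0,0,0,-1,0,0,0.007,0,0,0,-1,0,0,0.007,0,0,0,-1]

```text
time: 20.55
position: [0.5097, -0.0235, 0.0524]
tool_rot: [0.194, -3.135, 0.002]
ft_force: [-5.2, -0.2, 15.2]
grip_width: 0.003
grip_force: 7.4
```

```bash
python3 plan.py '[[0.5096,-0.0235,0.2,187.2],[0.6044,-0.2641,0.22,159.6]]'
```

```text
at [ 0.5097 -0.0235  0.0524] yaw -172.91 t 20.55
[0.0004, -0.0007, -0.492] [-0.0014, -0.0003, -0.0019]
[-0.2142, -0.8356, -0.5575] [-0.0015, 0.0, 0.4581]
```

jog_arm:
  moves: [0,0,-0.15,0,0,0,-1,0,0,-0.32,0,0,0,-1,0,-0.15,-0.46,0,0,0.1,1,-0.02,-0.33,-0.55,0,0,0.22,1,-0.08,-0.5,-0.55,0,0,0.34,1,-0.15,-0.66,-0.55,0,0,0.45,1,-0.2,-0.8,-0.55,0,0,0.458,1,-0.214,-0.836,-0.55,0,0,0.458,1]

```text
time: 21.55
position: [0.604, -0.2681, 0.2144]
tool_rot: [-0.563, -3.09, -0.0]
ft_force: [-0.8, 0.2, 1.1]
grip_width: 0.604
grip_force: 0.0
```

```bash
python3 see.py w9 .623 -.271; python3 plan.py '[[0.6235,-0.271,0.012,159.6]]'
```

```text
[ 0.60399223 -0.26814229  0.21437438] [264 185] [622.5, -268.5, 100.3, 40.1, -20.0]
at [ 0.6043 -0.2675  0.2145] yaw 159.41 t 21.6
[-0.0644, 0.0114, 0.6751] [0.0003, -0.0005, -0.0031]
```

jog_arm:
  moves: [-0.03,0.007,0.1,0,0,-0.005,1,-0.062,0.007,0.25,0,0,-0.005,1,-0.062,0.007,0.4,0,0,-0.005,1,-0.062,0.007,0.53,0,0,-0.005,1,-0.062,0.007,0.62,0,0,-0.005,1,-0.062,0.007,0.665,0,0,-0.005,1,-0.062,0.007,0.675,0,0,-0.005,1,-0.062,0.007,0.675,0,0,-0.005,1]

```text
time: 22.6
position: [0.6229, -0.2688, 0.0144]
tool_rot: [0.547, 3.092, -0.001]
ft_force: [0.4, -0.3, -0.8]
grip_width: 1.003
grip_force: 0.0
```

```bash
python3 plan.py '[[0.6225,-0.2685,0.0055,160]]'
```

```text
at [ 0.6229 -0.2688  0.0144] yaw 159.93 t 22.6
[0.0018, 0.0005, 0.0297] [-0.0, 0.0016, -0.0012]
```

jog_arm:
  moves: [0.002,0,0.015,0,0,-0.001,0.6,0.002,0,0.029,0,0,-0.001,0.2,0.002,0,0.029,0,0,-0.001,-1,0.002,0,0.029,0,0,-0.001,-1,0.002,0,0.029,0,0,-0.001,-1,0.002,0,0.029,0,0,-0.001,-1,0.002,0,0.029,0,0,-0.001,-1,0.002,0,0.029,0,0,-0.001,-1]

```text
time: 23.6
position: [0.6217, -0.269, 0.0046]
tool_rot: [0.546, 3.094, -0.001]
ft_force: [0.3, -0.9, 0.8]
grip_width: 0.456
grip_force: 25.0
```

```bash
python3 plan.py '[[0.5096,-0.0257,0.2,187.2],[0.5096,-0.0257,0.085,187.2]]'
```

```text
at [ 0.6217 -0.269   0.0046] yaw 159.97 t 23.6
[0.6286, 0.6336, -0.6518] [-0.0004, 0.0002, -0.4539]
[0.6287, 0.6337, -0.2685] [-0.0004, 0.0002, -0.4539]
```

jog_arm:
  moves: [0,0,-0.1,0,0,0,-1,0.05,0,-0.28,0,0,0,-1,0.16,0.08,-0.46,0,0,-0.06,-1,0.3,0.2,-0.6,0,0,-0.15,-1,0.43,0.34,-0.62,0,0,-0.25,-1,0.54,0.47,-0.62,0,0,-0.36,-1,0.61,0.58,-0.6,0,0,-0.454,-1,0.634,0.633,-0.55,0,0,-0.454,-1]

```text
time: 24.6
position: [0.5075, -0.0223, 0.1698]
tool_rot: [-0.204, 3.134, -0.003]
ft_force: [0.3, -0.6, -2.1]
grip_width: 0.459
grip_force: 25.0
```

```bash
python3 plan.py '[[0.508,-0.0257,0.07,187.2]]'
```

```text
at [ 0.5075 -0.0223  0.1698] yaw -172.54 t 24.6
[-0.0, -0.0107, 0.3326] [-0.0019, 0.0009, 0.0043]
```

jog_arm:
  moves: [0,0,0.05,0,0,0,-1,0,0,0.13,0,0,0,-1,0,0,0.21,0,0,0,-1,0,0,0.27,0,0,0,-1,0,0,0.31,0,0,0,-1,0,0,0.33,0,0,0,-1,0,0,0.335,0,0,0,-1,0,0,0.335,0,0,0,-1]

```text
time: 25.6
position: [0.5084, -0.0252, 0.0694]
tool_rot: [-0.198, 3.135, -0.001]
ft_force: [1.2, 0.3, -1.6]
grip_width: 0.456
grip_force: 25.0
```

```bash
python3 chk.py w10; python3 -c "
from marks import *
marks('w10',(.052,.0805))
p=cv2.imread('pics/w10.png'); cv2.imwrite('pics/w10c.png',cv2.resize(p[70:220,165:355],None,fx=4,fy=4,interpolation=cv2.INTER_CUBIC))"; python3 plan.py '[[0.508,-0.0257,0.058,187.2]]'
```

```text
[ 0.50842884 -0.02521917  0.06940086] [-0.1  0.3 -1.8]
row 135 [(188, -62), (193, -33), (204, -23), (209, 82), (214, -45), (255, -17), (265, 17), (301, 41), (311, -81), (325, 73)]
row 150 [(190, -60), (194, -28), (203, -24), (210, 38), (217, 45), (305, 16), (310, -77), (325, 76)]
row 165 [(189, -47), (195, -38), (210, 38), (297, 54), (305, 19), (310, -86), (324, 72)]
row 180 [(146, 57), (188, -60), (196, -39), (211, 40), (222, 51), (299, -27), (304, 22), (309, -88), (323, 75)]
col 220 [(84, -86), (118, 58), (134, -65), (137, 50), (162, -47), (229, -51)]
col 240 [(84, -85), (118, 60), (134, -67), (137, 51), (160, -59), (169, 57), (203, -63)]
col 280 [(84, -89), (118, 60), (134, -67), (138, 52), (160, -64), (169, 49), (198, -65)]
col 300 [(84, -93), (118, 62), (135, -68), (138, 56), (168, -15), (194, -26), (198, -33), (229, -45)]
mark 260.6 318.6 r8.2 [[64.0, 0.5], [40.8, 0.5]]
mark 260.9 193.0 r7.6 [[-26.2, 0.6], [-35.1, 0.6]]
mark 298.9 305.7 r7.2 [[53.6, 26.3], [32.0, 22.2]]
at [ 0.5085 -0.0252  0.0695] yaw -172.79 t 25.65
[0.0018, -0.0013, 0.0383] [-0.0006, 0.0009, 0.0002]
```

View pics/w10c.png

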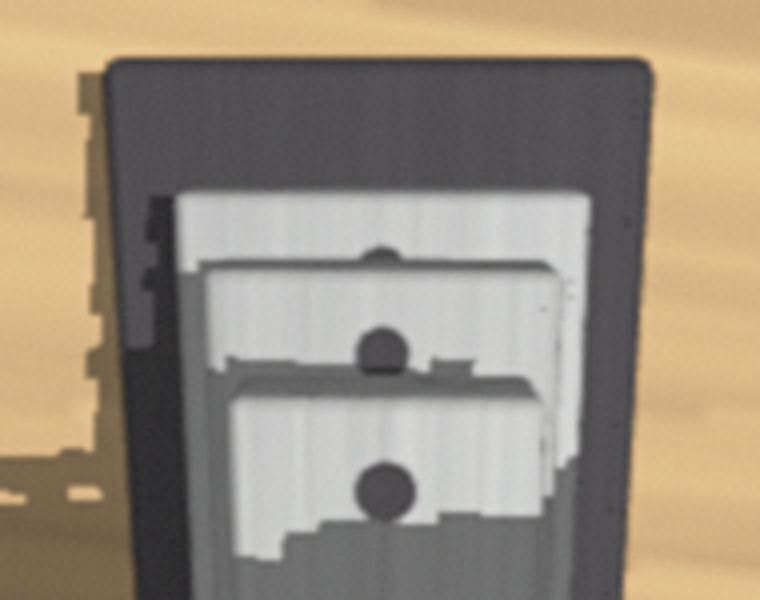

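The view shows three nested plates, with marks at crop (382,353) for medium and (385,491) for small.

Run:
```python
from loc7 import *
rep('w10',165,70,4,.052,.0694-.005+.016,[(206,320),(556,320),(250,267),(500,267),(382,353)],[(232,430),(542,430),(235,540),(541,510),(300,395),(500,395),(385,491)])
rep('w10',165,70,4,.02,.036,[(112,150),(648,150),(200,58),(500,58)],[(176,220),(588,220),(250,191),(500,191)])
```

```text
low
 [[-52.3, -25.2], [-52.3, 25.2], [-59.9, -18.6], [-59.9, 16.9], [-47.5, 0.1]]
up
 [[-43.3, -18.5], [-43.3, 20.1], [-28.8, -18.6], [-32.9, 20.4], [-47.8, -9.9], [-47.8, 14.7], [-35.4, 0.6]]
tcp [-0.9 -1.5]
low
 [[-74.8, -43.9], [-74.8, 43.4], [-89.0, -29.0], [-89.0, 18.9]]
up
 [[-65.0, -31.4], [-65.0, 31.6], [-69.4, -20.0], [-69.4, 18.1]]
tcp [-0.9 -1.5]
```

jog_arm:
  moves: [0.004,-0.002,0,0,0,0,-1,0.007,-0.002,0.005,0,0,0,-1,0.007,-0.002,0.015,0,0,0,-1,0.007,-0.002,0.025,0,0,0,-1,0.007,-0.002,0.033,0,0,0,-1,0.007,-0.002,0.038,0,0,0,-1,0.007,-0.002,0.04,0,0,0,-1,0.007,-0.002,0.04,0,0,0,-1]

```text
time: 26.65
position: [0.506, -0.026, 0.0569]
tool_rot: [0.198, -3.135, 0.0]
ft_force: [0.5, 1.2, -2.6]
grip_width: 0.453
grip_force: 25.0
```

```bash
python3 chk.py w11|head -1; python3 -c "
from marks import *
marks('w11',(.073,))"
```

```text
[ 0.50598468 -0.02603416  0.05691625] [ 0.9  0.2 -1.6]
mark 260.6 318.7 r8.2 [[34.3, -0.1]]
mark 260.9 192.9 r7.6 [[-39.2, 0.1]]
```

jog_arm:
  moves: [0,0,0.001,0,0,0,-1,0,0,0.002,0,0,0,-1,0,0,0.002,0,0,0,0.6,0,0,0.002,0,0,0,0.6,0,0,0.002,0,0,0,0.6,0,0,-0.06,0,0,0,0.6,-0.008,0.007,-0.12,0,0,0,-1,-0.008,0.007,-0.12,0,0,0,-1]

```text
time: 27.7
position: [0.5101, -0.0235, 0.0953]
tool_rot: [-0.198, 3.131, -0.002]
ft_force: [0.5, 0.4, 0.5]
grip_width: 0.655
grip_force: 0.0
```

jog_arm:
  moves: [0,0,0,0,0,0,-1,0,0,0,0,0,0,-1,0,0,0.02,0,0,0,-1,0,0,0.05,0,0,0,-1,0,0,0.07,0,0,0,-1,0,0,0.078,0,0,0,-1,0,0,0.08,0,0,0,-1,0,0,0.08,0,0,0,-1]

```text
time: 28.7
position: [0.5083, -0.0236, 0.0691]
tool_rot: [-0.198, 3.135, -0.0]
ft_force: [-0.6, -0.3, -0.5]
grip_width: 0.004
grip_force: 0.0
```

jog_arm:
  moves: [0,0,0.002,0,0,0,-1,0,0,0.004,0,0,0,-1,0,0,0.006,0,0,0,-1,0,0,0.008,0,0,0,-1,0,0,0.008,0,0,0,-1,0,0,0.008,0,0,0,-1,0,0,0.008,0,0,0,-1,0,0,0.008,0,0,0,-1]

```text
time: 29.7
position: [0.5084, -0.0237, 0.0684]
tool_rot: [0.197, -3.135, 0.003]
ft_force: [-5.4, 0.4, 16.3]
grip_width: 0.002
grip_force: 7.8
```

jog_arm:
  moves: [0,0,-0.02,0,0,0,-1,0,0,-0.1,0,0,0,-1,0,0,-0.25,0,0,0,-1,0,0,-0.4,0,0,0,-1,0,0,-0.5,0,0,0,-1,0.03,0,-0.5,0,0,0,-1,0.06,0,-0.5,0,0,0,-1,0.06,0,-0.5,0,0,0,-1]

```text
time: 30.7
position: [0.4887, -0.0264, 0.2153]
tool_rot: [0.196, -3.133, 0.002]
ft_force: [-0.4, -0.9, 0.5]
grip_width: 0.004
grip_force: 0.0
```

Run:
```python
from edges import *
from chk import profile
snap('wrist','w12');im=dict(np.load('pics/w12.npz'));print(im['pos'])
g=cv2.GaussianBlur(cv2.cvtColor(im['pixels'],cv2.COLOR_RGB2GRAY),(3,3),0)
profile(im,[],[245,275])
from marks import marks
marks('w12',(.068,))
```

```text
[ 0.48867929 -0.02642161  0.21529145]
col 245 [(108, -78), (128, 66), (137, -45), (140, 41), (148, -59), (151, 56), (166, -58), (227, -34)]
col 275 [(107, -85), (128, 65), (137, -53), (140, 49), (148, -60), (151, 58), (227, -109)]
mark 268.2 323.8 r7.2 [[156.4, 10.4]]
mark 238.5 239.9 r7.0 [[47.4, -22.4]]
mark 259.2 162.4 r3.0 [[-38.0, 0.2]]
mark 238.4 240.4 r6.4 [[47.9, -22.5]]
mark 259.2 162.4 r3.5 [[-38.0, 0.2]]
```

```bash
python3 -c "
from bench import ctrl
print(ctrl.close_job())"
```

```text
the job is handed in; nothing more can be done
None
```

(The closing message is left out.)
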